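Push the oil bottle and pepper mill back into the counter gallery

TASK

Cooking is over: push the tall green oil bottle and the tall wooden pepper mill across the counter to the back of the brass gallery rail, one on each side of the glass canister (either way round). Push each one with the fingertips, low on its body, so that it slides along upright; do not grip, lift or tip them, and leave everything else where it stands.

Things in the scene. Friction and masses are not known exactly. Their poses are not given: they have to be found in the camera images.
- oil_bottle: dark green glass bottle, full and closed, cream label, black cap, in front of the gallery. Round, 265 mm tall; body 60 mm in diameter up to 120 mm, long shoulder to a 27 to 31 mm neck from 175 mm up. 0.5 to 0.9 kg; tips if pushed higher than about 38 mm. Origin at the centre of its underside, on the counter; z up. Its yaw means nothing.
- pepper_mill: dark walnut pepper mill with a steel knob on top, in front of the gallery. Round, 261 mm tall; foot 56 mm in diameter up to 42 mm, waist 36 mm in diameter at 110 mm, head 52 mm in diameter at 200 mm. 0.3 to 0.6 kg; tips if pushed higher than about 37 mm. Origin at the centre of its underside, on the counter; z up. Its yaw means nothing.
- gallery: low U-shaped brass rail fixed to the counter, open towards the robot, no floor: two bars 8 mm thick at 20 and 46 mm height, posts 62 mm high. Origin on the counter, mid-length; x points from the open side to the back rail, y to the left along it, z up. Inner faces: back rail x = +44 mm (bottle touches it with its centre at x = +14, mill at +16); side rails y = +-231 mm, from there forward to x = -16.
- canister: heavy glass storage canister with pasta and a steel lid, 84 mm in diameter (lid 87 mm), 174 mm tall, standing in the gallery near the middle of its length, about 2 mm off the back rail; it stays there. Origin at the centre of its underside, on the counter; z up.
- ramekin: low white ramekin, 76 mm in diameter, 42 mm high, in the middle of the counter in front of the gallery; leave alone. Origin at the centre of its underside, on the counter; z up.
- tumbler0: clear tumbler, 72 mm in diameter, 115 mm high, left of the gallery; leave alone. Origin at the centre of its underside, on the counter; z up.
- tumbler1: second clear tumbler, the same size, left of the gallery; leave alone. Origin at the centre of its underside, on the counter; z up.
- fruit_bowl: white bowl heaped with oranges, 220 mm in diameter, 150 mm high, right of the gallery; leave alone. Origin at the centre of its underside, on the counter; z up.

How it is judged:
By the outcome, as a careful person would: the job done as asked, in the order asked, and still so for the second after the job is handed in, with the robot touching nothing.
It also fails if it takes over 64 s, if anything falls off the work surface, if the arm or the gripper's body presses on something with over 40 N, if the wrist force passes 120 N, or if a joint passes its speed limit or range.

ROBOT

A 6-joint arm with a two-finger parallel gripper is mounted at the origin on the work surface. World frame = base frame: x ahead of the robot, y to its left, z up, the work surface at z = 0. Lengths are in m, angles in rad, forces in N, time in s.
With the tool pointing down it reaches from about 0.3 to 0.775 m from the base axis. Payload 14.6 kg.
Tool frame: the origin (TCP) lies on the centre line of the jaws, within the pads' length; the fingertips stand 19 mm ahead of it and the grasp point (between the pads) is the TCP; z points along the fingers, y is the direction in which the jaws open and shut (so a half turn about z gives the same grasp; the last joint's range is limited). The gripper opens to 94 mm and grips with 3 to 60 N. Pads are 16 mm wide; open, the fingers measure 119 mm over their backs; the gripper's body (75 mm by 177 mm) begins 78 mm behind the grasp point.
Start: joints at [1.197, 0.3, 1.521, -0, 1.321, -0.067], TCP at [0.166, 0.524, 0.224] pointing down, gripper open.
Joint ranges: [-3.03, 3.03], [-0.79, 2.21], [0.23, 2.52], [-1.04, 4.18], [0, 3.07], [-2.55, 2.55]. Speed limits (rad/s): [2.22, 2.22, 2.57, 3.14, 3.14, 3.14].

INTERFACE

Orientations are given as [roll, pitch, yaw] about the fixed x, y, z axes, in that order (R = Rz(yaw) Ry(pitch) Rx(roll)).
In Python, from station import ctrl gives the robot as it stands. The module is installed in compiled form; this text tells all that it offers.
- The arm moves only by the shell command python3 -m creep 'ROWS' [FORCE]. ROWS is a JSON object of lists of equal length, an entry for each row: "translation": the shift along the world's x, y, z in mm, a list of three; "yaw": the turn about the world's z in rad; "gripper": the closure in counts, from 0 (fully open) to 255 (shut). A call has 1 to 5 rows; each row is the pose to reach, as a shift and turn from the pose measured when the call began; what a row does not reach only later rows make up. A row lasts 1/12 s, in which the tool goes at most 41.7 mm and 7.16 degrees, less where a joint would pass 70% of its speed; a pose out of reach is approached as far as the arm can. A call with a gripper value outside its range is refused whole. The fingers move at their own pace and stop on an object; FORCE is the grip in N (left out, the last holds). Time passes only in rows, so rows that repeat a pose let the fingers close. It gives the time, the measured TCP pose, the force and the opening at its end, in the units of the state.
- ctrl.get_obs(): the state, without advancing time (a new reading comes with each control period).
- ctrl.camera(name): name is "scene" or "top"; returns a dict with "pixels" (400x640x3 uint8, red, green, blue), "depth" (400x640 float32, m along the optical axis (not along the pixel's ray), 0 where there is no reading), "fx", "fy", "cx", "cy" (pixels), "R" (3x3) and "t" (3): a world point X has camera coordinates R X + t. Camera axes: x right, y down, z forward; pixel columns grow to the right and rows downward; lengths in m; the calibration is good to about 2 mm. A picture is of the moment at which its call begins.
- ctrl.hand_in(): hands the job in, once; it reports no verdict.
The state is a dict: "time_s": time; "qpos": joint angles; "joint_vel": joint speeds; "tau": joint torques, N m; "ee_pos": TCP position; "eef_rot": TCP orientation; "force": force on the tool from outside, world axes, zero at the start; "moment": the same for the moment, N m; "grip_width": finger opening in m.
Only numpy, scipy, OpenCV 4.12 (cv2) and the standard library are available. Lean on these libraries where they do the work, as an engineer would, in place of code of your own. Each camera call takes 0.05 s, during which the arm holds its last target. There are 200 camera calls.

## Working session

There is one attempt and no reset: what is moved stays moved. The work goes in short steps, Python scripts to look and compute and a shell command to move; the robot and the scene stay as the last step left them, time stands still between calls to the robot, and variables do not carry over. Pictures are saved under pics/ and viewed, about 8 in all and at most 12, crops included, and the job is handed in when it is done.

```bash
mkdir -p pics; cat > h.py <<'E'
from station import ctrl
import numpy as np, cv2
def snap(n):
    c=ctrl.camera(n); np.savez(f'/tmp/{n}.npz',**c); return c
def pts(c):
    v,u=np.mgrid[:400,:640]; d=c['depth']
    P=np.stack([(u-c['cx'])/c['fx']*d,(v-c['cy'])/c['fy']*d,d],-1)
    return (P-np.array(c['t']))@np.array(c['R'])
E
python3 - <<'E'
from h import *
for n in('scene','top'):
    c=snap(n); cv2.imwrite(f'pics/{n}0.png',c['pixels'][:,:,::-1]); R=np.array(c['R']);print(n,c['fx'],c['cx'],-R.T@c['t'],R.round(2).tolist())
o=ctrl.get_obs();print(o['time_s'],o['ee_pos'],o['eef_rot'],o['grip_width'])
E
```

```text
scene 428.97985982684423 322.9118217867032 [1.02604579 0.7281242  0.64908146] [[-0.85, 0.53, -0.01], [0.3, 0.46, -0.83], [-0.44, -0.71, -0.55]]
top 380.79327127508014 326.86910358976667 [ 0.38649387 -0.0377713   1.11197518] [[0.01, -1.0, -0.02], [-0.99, -0.0, -0.15], [0.15, 0.02, -0.99]]
0.1 [0.16602489 0.52413911 0.22398307] [-3.14064794e+00 -7.39759411e-05  2.83481138e+00] 0.0938214711102034
```

View pics/scene0.png

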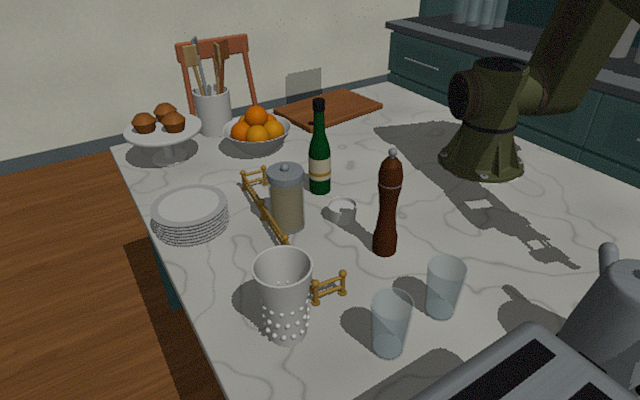

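View pics/top0.png

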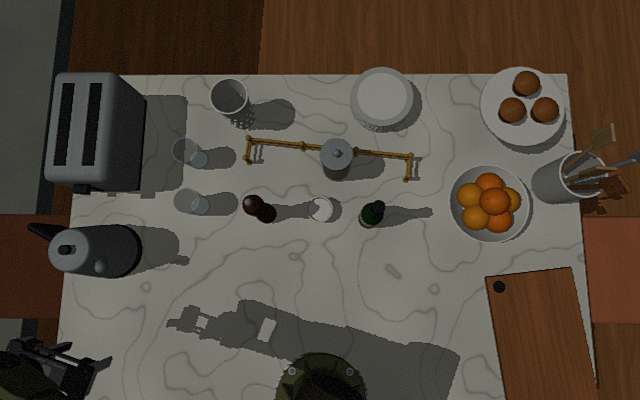

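The scene picture shows the bottle at (319,150) and the mill at (388,205). In the top view the mill is at (256,207), the ramekin at (321,209), the bottle at (372,213) and the canister at (336,153). The gallery's back rail runs from (248,140) to (412,157). The mill goes to the left bay and the bottle to the right bay.

```bash
python3 - <<'E'
from h import *
def fit(p):
    A=np.c_[2*p,np.ones(len(p))];s=np.linalg.lstsq(A,(p**2).sum(1),rcond=None)[0];return s[:2].round(4),np.sqrt(s[2]+s[0]**2+s[1]**2).round(4)
W={};H={}
for n in('scene','top'):
    c=dict(np.load(f'/tmp/{n}.npz'));W[n]=pts(c);H[n]=cv2.cvtColor(c['pixels'],cv2.COLOR_RGB2HSV)
    W[n][c['depth']==0]=np.nan
# object low parts from both depth views
for name,(cu,cv_),(lo,hi) in [('bottle',(372,213),(.015,.115)),('mill',(256,207),(.01,.042)),('ram',(321,209),(.01,.05)),('can',(336,153),(.02,.15))]:
    g=W['top'][cv_,cu]; print(name,'top pt',g.round(3))
    for n in W:
        P=W[n].reshape(-1,3);m=(np.hypot(P[:,0]-g[0],P[:,1]-g[1])<.07)
        q=P[m&(P[:,2]>lo)&(P[:,2]<hi)&((P[:,2]>.06)|(name!='can'))]
        z=P[m&(P[:,2]>.03)][:,2]
        if len(q)>10: print(' ',n,len(q),fit(q[:,:2]),'mean',q.mean(0).round(4),'zmax',z.max().round(3), 'top xy',P[m&(P[:,2]>z.max()-.012)].mean(0).round(4))
for n in W:
    h=H[n];P=W[n]
    m=(h[...,0]>14)&(h[...,0]<28)&(h[...,1]>110)&(h[...,2]>50)&(P[...,2]>.008)&(P[...,2]<.075)&(P[...,0]>.4)&(P[...,0]<.85)&(abs(P[...,1])<.33)
    q=P[m];b=q[(q[:,2]>.035)&(q[:,2]<.055)]
    print(n,len(q),'zmax',np.percentile(q[:,2],98))
    # back rail: line fit
    l=cv2.fitLine(q[:,:2].astype(np.float32),cv2.DIST_WELSCH,0,.01,.01).ravel();
    if l[1]<0:l[:2]*=-1
    s=(q[:,:2]-l[2:])@l[:2];d=(q[:,:2]-l[2:])@np.array([l[1],-l[0]])
    print(' dir',l[:2],'pt',l[2:],'s range',np.percentile(s,[.5,99.5]),'d pct',np.percentile(d,[2,25,50,75,98]).round(4))
    on=abs(d)<.01;e=np.percentile(s[on],[.5,99.5]);mid=l[2:]+l[:2]*e.mean();print(' mid rail',mid,'len',np.ptp(e))
    for sg in(0,1):
        k=(d<-.02)&((s>e.mean())==bool(sg));print('  side',sg,k.sum(),np.median(s[k])-e.mean() if k.any() else 0,d[k].min() if k.any() else 0)
E
```

```text
bottle top pt [ 0.488 -0.127  0.222]
  scene 720 (array([ 0.4999, -0.1352]), np.float64(0.0292)) mean [ 0.5114 -0.1158  0.0673] zmax 0.266 top xy [ 0.5029 -0.13    0.2619]
  top 82 (array([ 0.4978, -0.1358]), np.float64(0.0301)) mean [ 0.4804 -0.1189  0.0762] zmax 0.269 top xy [ 0.4975 -0.1351  0.2654]
mill top pt [0.5   0.144 0.233]
  scene 268 (array([0.5111, 0.1606]), np.float64(0.0272)) mean [0.5254 0.1765 0.0263] zmax 0.261 top xy [0.5139 0.1646 0.2557]
  top 41 (array([0.5094, 0.1605]), np.float64(0.0276)) mean [0.4983 0.1412 0.0273] zmax 0.264 top xy [0.5088 0.1593 0.2586]
ram top pt [ 0.521 -0.     0.032]
  scene 665 (array([0.5232, 0.0078]), np.float64(0.031)) mean [0.5246 0.0101 0.0312] zmax 0.044 top xy [0.5215 0.0059 0.0377]
  top 549 (array([0.5201, 0.0055]), np.float64(0.0268)) mean [0.5204 0.0057 0.0339] zmax 0.047 top xy [0.5211 0.0058 0.0413]
can top pt [ 0.646 -0.042  0.174]
  scene 1148 (array([ 0.6492, -0.0448]), np.float64(0.0443)) mean [ 0.6653 -0.0126  0.1059] zmax 0.174 top xy [ 0.6525 -0.0376  0.1688]
  top 186 (array([ 0.6604, -0.0431]), np.float64(0.0522)) mean [ 0.6158 -0.0424  0.1034] zmax 0.176 top xy [ 0.6469 -0.042   0.1712]
scene 1078 zmax 0.06550667134681125
 dir [0.08324701 0.9965289 ] pt [0.70170486 0.06455617] s range [-0.31900241  0.1591196 ] d pct [-0.1971 -0.0403  0.0026  0.0081  0.0164]
 mid rail [ 0.69491823 -0.01668481] len 0.47485373264369357
  side 0 163 -0.2306732814928546 -0.21157945711227982
  side 1 198 0.2362688729874568 -0.20679433514780984
top 692 zmax 0.06356861743488555
 dir [0.11338861 0.9935507 ] pt [ 0.69599473 -0.04089082] s range [-0.21826147  0.25806141] d pct [-0.0631 -0.0079 -0.001   0.0011  0.0048]
 mid rail [ 0.69822627 -0.02133731] len 0.4755097666514422
  side 0 75 -0.23176208148121588 -0.2156043255822164
  side 1 67 0.23439686771481766 -0.06724178103246747
```

```bash
python3 -m creep '{"translation":[[0,0,40],[20,-20,80],[50,-50,100],[80,-80,110],[100,-110,110]],"yaw":[0,0,0,0,0],"gripper":[0,0,0,0,0]}'
python3 -m creep '{"translation":[[20,-35,0],[40,-70,0],[60,-105,0],[80,-140,0],[100,-170,0]],"yaw":[0,0.05,0.15,0.23,0.3],"gripper":[0,0,0,0,0]}'
python3 - <<'E'
from h import *
c=snap('scene');cv2.imwrite('pics/s1.png',c['pixels'][:,:,::-1])
P=pts(c)
o=ctrl.get_obs();e=np.array(o['ee_pos']);print(o['time_s'],e,o['eef_rot'],o['force'])
from scipy.spatial.transform import Rotation as R
for n in('scene','top'):
    c=snap(n) if n=='top' else c
    P=pts(c).reshape(-1,3)
    q=R.from_euler('xyz',o['eef_rot']).inv().apply(P-e)
    k=(abs(q[:,0])<.12)&(abs(q[:,1])<.14)&(q[:,2]>-.3)&(q[:,2]<.03);q=q[k];print(n,len(q))
    for z in np.arange(.02,-.28,-.02):
        s=q[abs(q[:,2]-z)<.01]
        if len(s)>5: print(' z%.2f'%z,len(s),'x',np.percentile(s[:,0],[1,99]).round(3),'y',np.percentile(s[:,1],[1,99]).round(3))
E
```

```text
time_s: 0.52
ee_pos: [0.2628, 0.4192, 0.3352]
eef_rot: [3.14, 0.001, 2.836]
force: [1.4, 0.4, -0.1]
grip_width: 0.0939
time_s: 0.93
ee_pos: [0.3633, 0.2469, 0.3353]
eef_rot: [3.14, 0.001, 3.14]
force: [0.2, 0.3, -0.3]
grip_width: 0.0941
0.9833 [0.36591531 0.2434293  0.33515654] [ 3.14157639e+00  1.51235348e-03 -3.13856112e+00] [ 1.27300325 -1.36923322 -0.13987635]
scene 5959
 z0.02 64 x [-0.009  0.012] y [-0.055  0.061]
 z0.00 225 x [-0.009  0.012] y [-0.056  0.063]
 z-0.02 241 x [-0.009  0.012] y [-0.055  0.063]
 z-0.04 249 x [-0.009  0.011] y [-0.056  0.063]
 z-0.06 250 x [-0.009  0.012] y [-0.057  0.063]
 z-0.08 511 x [-0.033  0.034] y [-0.076  0.084]
 z-0.10 1134 x [-0.033  0.032] y [-0.079  0.09 ]
 z-0.12 1475 x [-0.032  0.031] y [-0.082  0.092]
 z-0.14 554 x [-0.02   0.025] y [-0.037  0.02 ]
 z-0.16 483 x [-0.034  0.025] y [-0.036  0.038]
 z-0.18 645 x [-0.036  0.019] y [-0.024  0.04 ]
 z-0.20 128 x [-0.034  0.014] y [-0.011  0.037]
top 13075
 z0.00 20 x [-0.008  0.01 ] y [-0.061 -0.06 ]
 z-0.08 16 x [-0.027  0.028] y [-0.082 -0.081]
 z-0.10 120 x [-0.032  0.033] y [-0.088 -0.018]
 z-0.12 1096 x [-0.032  0.033] y [-0.09 -0.04]
 z-0.14 108 x [-0.02  0.02] y [-0.043 -0.035]
 z-0.16 154 x [-0.033  0.005] y [-0.042 -0.03 ]
 z-0.18 12 x [-0.028  0.038] y [-0.038  0.001]
 z-0.20 12 x [0.03  0.035] y [-0.019 -0.006]
 z-0.22 362 x [-0.039  0.082] y [-0.097  0.018]
 z-0.24 783 x [-0.053  0.112] y [-0.127  0.017]
 z-0.26 1601 x [-0.055  0.117] y [-0.133  0.051]
 z-0.28 5525 x [-0.047  0.115] y [-0.13   0.052]
```

View pics/s1.png

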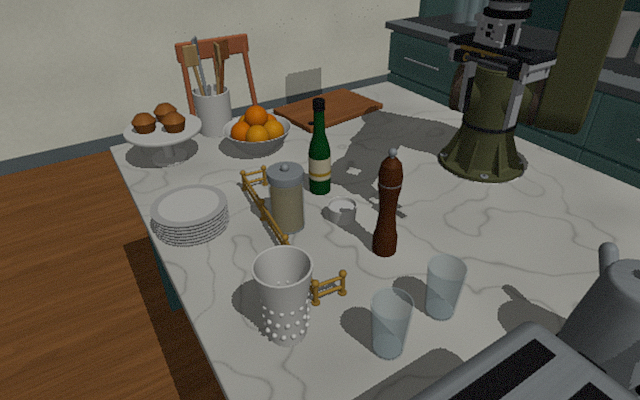

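The picture shows the hand above the counter at (500,60). It has a wide slab body, about ±88 × ±35 mm, starting 78 mm above the TCP. With the tool vertical this slab would hit the tall items before the fingertips do, so the tool has to lean outward by about 20°. I'll check in free space whether running past the reach limit leans it.

```bash
python3 -m creep '{"translation":[[40,0,0],[80,0,0],[120,0,0],[160,0,0],[200,0,0]],"yaw":[0,0,0,0,0],"gripper":[150,150,150,150,150]}'
python3 -m creep '{"translation":[[40,0,0],[80,0,0],[120,0,0],[160,0,0],[200,0,0]],"yaw":[0,0,0,0,0],"gripper":[150,150,150,150,150]}'
python3 -m creep '{"translation":[[40,0,0],[80,0,0],[120,0,0],[160,0,0],[200,0,0]],"yaw":[0,0,0,0,0],"gripper":[150,150,150,150,150]}'
```

```text
time_s: 1.45
ee_pos: [0.5661, 0.2464, 0.3346]
eef_rot: [3.141, 0.0, 3.134]
force: [-0.3, 0.4, 0.8]
grip_width: 0.0643
time_s: 1.87
ee_pos: [0.7259, 0.2479, 0.3345]
eef_rot: [3.141, -0.0, 3.133]
force: [-0.4, -0.5, 1.0]
grip_width: 0.0393
time_s: 2.28
ee_pos: [0.7745, 0.2218, 0.2983]
eef_rot: [3.132, 0.03, 3.133]
force: [-0.3, -0.2, 0.6]
grip_width: 0.0386
```

```bash
python3 -m creep '{"translation":[[40,0,20],[80,0,40],[120,0,60],[160,0,80],[200,0,80]],"yaw":[0,0,0,0,0],"gripper":[150,150,150,150,150]}'
python3 -m creep '{"translation":[[40,0,40],[80,0,80],[120,0,100],[160,0,100],[200,0,100]],"yaw":[0,0,0,0,0],"gripper":[150,150,150,150,150]}'; python3 -c "
from h import *
print(ctrl.get_obs()['qpos'])"
```

```text
time_s: 2.7
ee_pos: [0.7854, 0.1938, 0.3088]
eef_rot: [3.125, 0.059, 3.133]
force: [0.3, 0.0, 0.8]
grip_width: 0.0386
time_s: 3.12
ee_pos: [0.7869, 0.1689, 0.3351]
eef_rot: [3.118, 0.088, 3.132]
force: [0.1, -0.7, -0.8]
grip_width: 0.0384
[ 0.16344451  0.966464    0.23490661  0.00807616  1.84959909 -1.39622458]
```

```bash
python3 -m creep '{"translation":[[300,0,0],[300,0,0],[300,0,0],[300,0,0],[300,0,0]],"yaw":[0,0,0,0,0],"gripper":[150,150,150,150,150]}'
python3 -m creep '{"translation":[[300,0,300],[300,0,300],[300,0,300],[300,0,300],[300,0,300]],"yaw":[0,0,0,0,0],"gripper":[150,150,150,150,150]}'
```

```text
time_s: 3.53
ee_pos: [0.8225, 0.1446, 0.2789]
eef_rot: [3.114, 0.113, 3.131]
force: [0.4, 0.2, 1.1]
grip_width: 0.0387
time_s: 3.95
ee_pos: [0.8056, 0.1224, 0.3449]
eef_rot: [3.109, 0.143, 3.13]
force: [-0.7, -0.1, 0.0]
grip_width: 0.0388
```

```bash
python3 -m creep '{"translation":[[300,80,150],[300,80,150],[300,80,150],[300,80,150],[300,80,150]],"yaw":[0,0,0,0,0],"gripper":[150,150,150,150,150]}'
python3 -m creep '{"translation":[[300,80,150],[300,80,150],[300,80,150],[300,80,150],[300,80,150]],"yaw":[0,0,0,0,0],"gripper":[150,150,150,150,150]}'
python3 -m creep '{"translation":[[300,80,150],[300,80,150],[300,80,150],[300,80,150],[300,80,150]],"yaw":[0,0,0,0,0],"gripper":[150,150,150,150,150]}'
```

```text
time_s: 4.37
ee_pos: [0.8096, 0.139, 0.3461]
eef_rot: [3.104, 0.169, 3.13]
force: [0.7, 0.9, 0.3]
grip_width: 0.0387
time_s: 4.78
ee_pos: [0.8132, 0.1519, 0.3496]
eef_rot: [3.098, 0.197, 3.129]
force: [0.1, -0.3, -0.9]
grip_width: 0.0391
time_s: 5.2
ee_pos: [0.8174, 0.1632, 0.3526]
eef_rot: [3.092, 0.224, 3.128]
force: [-0.8, -0.2, 0.3]
grip_width: 0.0388
```

```bash
for i in 1; do python3 -m creep '{"translation":[[300,0,150],[300,0,150],[300,0,150],[300,0,150],[300,0,150]],"yaw":[0,0,0,0,0],"gripper":[150,150,150,150,150]}'
python3 -m creep '{"translation":[[300,0,150],[300,0,150],[300,0,150],[300,0,150],[300,0,150]],"yaw":[0,0,0,0,0],"gripper":[150,150,150,150,150]}'
python3 -m creep '{"translation":[[300,0,150],[300,0,150],[300,0,150],[300,0,150],[300,0,150]],"yaw":[0,0,0,0,0],"gripper":[150,150,150,150,150]}'
python3 -m creep '{"translation":[[300,0,150],[300,0,150],[300,0,150],[300,0,150],[300,0,150]],"yaw":[0,0,0,0,0],"gripper":[150,150,150,150,150]}'
python3 -m creep '{"translation":[[300,0,150],[300,0,150],[300,0,150],[300,0,150],[300,0,150]],"yaw":[0,0,0,0,0],"gripper":[150,150,150,150,150]}'; done
```

```text
time_s: 5.62
ee_pos: [0.8273, 0.1379, 0.3579]
eef_rot: [3.087, 0.252, 3.125]
force: [0.2, 0.5, 0.4]
grip_width: 0.0385
time_s: 6.03
ee_pos: [0.836, 0.1179, 0.3624]
eef_rot: [3.082, 0.281, 3.124]
force: [-0.2, -0.2, -1.0]
grip_width: 0.0389
time_s: 6.45
ee_pos: [0.8441, 0.1011, 0.3663]
eef_rot: [3.078, 0.309, 3.122]
force: [-0.5, -0.6, -0.5]
grip_width: 0.0386
time_s: 6.87
ee_pos: [0.8518, 0.0871, 0.3699]
eef_rot: [3.074, 0.337, 3.119]
force: [0.5, 0.5, 0.7]
grip_width: 0.0389
time_s: 7.28
ee_pos: [0.8593, 0.0755, 0.3733]
eef_rot: [3.071, 0.366, 3.117]
force: [-0.4, 0.0, -0.1]
grip_width: 0.0387
```

```bash
python3 -m creep '{"translation":[[300,0,150],[300,0,150],[300,0,150],[300,0,150],[300,0,150]],"yaw":[0,0,0,0,0],"gripper":[200,200,200,200,200]}'
python3 -m creep '{"translation":[[300,0,150],[300,0,150],[300,0,150],[300,0,150],[300,0,150]],"yaw":[0,0,0,0,0],"gripper":[200,200,200,200,200]}'
python3 -m creep '{"translation":[[-40,0,0],[-80,0,0],[-120,0,0],[-160,0,0],[-200,0,0]],"yaw":[0,0,0,0,0],"gripper":[200,200,200,200,200]}'
python3 -m creep '{"translation":[[-40,0,0],[-80,0,0],[-120,0,0],[-160,0,0],[-200,0,0]],"yaw":[0,0,0,0,0],"gripper":[200,200,200,200,200]}'
```

```text
time_s: 7.7
ee_pos: [0.8665, 0.0658, 0.3764]
eef_rot: [3.067, 0.395, 3.115]
force: [-0.2, 0.5, -0.1]
grip_width: 0.0203
time_s: 8.12
ee_pos: [0.8735, 0.0577, 0.3796]
eef_rot: [3.064, 0.424, 3.112]
force: [0.2, -0.7, -0.2]
grip_width: 0.0203
time_s: 8.53
ee_pos: [0.7434, 0.0577, 0.3804]
eef_rot: [3.064, 0.423, 3.112]
force: [1.0, 0.2, 0.9]
grip_width: 0.02
time_s: 8.95
ee_pos: [0.5412, 0.0577, 0.3804]
eef_rot: [3.064, 0.424, 3.112]
force: [0.3, -0.1, 1.4]
grip_width: 0.0204
```

```bash
cat >> h.py <<'E'
from scipy.spatial.transform import Rotation as R
def tool():
    o=ctrl.get_obs();M=R.from_euler('xyz',o['eef_rot']);z=M.apply([0,0,1]);y=M.apply([0,1,0]);return np.array(o['ee_pos']),z,y
E
python3 - <<'E'
from h import *
e,z,y=tool();print(e,z,y,'head z',np.arctan2(z[1],z[0]),'normal to jaws',np.arctan2(-y[0],y[1]), 'want',np.arctan2(-.0385,.147))
E
```

```text
[0.54123996 0.05773358 0.38036346] [ 0.41183402  0.06555817 -0.90889761] [-0.0028126   0.99749548  0.07067425] head z 0.15786139076286196 normal to jaws 0.0028196513784168585 want -0.25615138256560344
```

```bash
python3 -m creep '{"translation":[[-26,-34,0],[-52,-68,0],[-78,-102,0],[-104,-136,0],[-130,-171,0]],"yaw":[-0.05,-0.1,-0.16,-0.21,-0.26],"gripper":[200,200,200,200,200]}'
python3 -m creep '{"translation":[[0,0,-40],[0,0,-80],[0,0,-120],[0,0,-160],[0,0,-200]],"yaw":[0,0,0,0,0],"gripper":[200,200,200,200,200]}'
python3 - <<'E'
from h import *
e,z,y=tool();print(e,z,y,np.arctan2(-y[0],y[1]))
c=snap('scene');cv2.imwrite('pics/s2.png',c['pixels'][60:320,200:600,::-1].repeat(2,0).repeat(2,1)[:,:])
E
```

```text
time_s: 9.37
ee_pos: [0.4143, -0.1076, 0.3807]
eef_rot: [3.064, 0.425, 2.851]
force: [0.9, -0.7, -0.1]
grip_width: 0.0202
time_s: 9.78
ee_pos: [0.4138, -0.1077, 0.1797]
eef_rot: [3.065, 0.427, 2.851]
force: [1.5, -0.7, -0.8]
grip_width: 0.0203
[ 0.41384604 -0.10769259  0.17967593] [ 0.41718439 -0.04473315 -0.90772029] [0.25549757 0.96427914 0.06990518] -0.2590104573307704
```

View pics/s2.png

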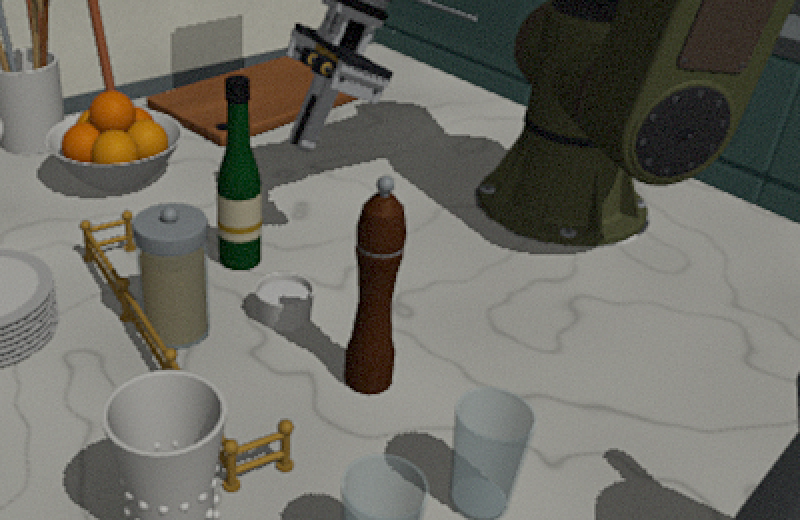

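The fingers are leaning towards the bottle, with their tips at crop (305,145), and the bottle stands free at (238,170). I'll lower to fingertip height and line up.

```bash
python3 -m creep '{"translation":[[0,0,-35],[-2,-7,-70],[-2,-7,-105],[-2,-7,-130],[-2,-7,-149]],"yaw":[0,0,0,0,0],"gripper":[200,200,200,200,200]}'
python3 -m creep '{"translation":[[10,-3,0],[19,-5,0],[29,-8,0],[34,-9,0],[34,-9,0]],"yaw":[0,0,0,0,0],"gripper":[200,200,200,200,200]}'
python3 - <<'E'
from h import *
e,z,y=tool();b=np.array([.498,-.1355]);t=np.array([.645,-.174]);d=(t-b)/np.linalg.norm(t-b);r=b-e[:2]
print(e,'along',r@d,'lat',r@[-d[1],d[0]],'final TCP shift',(t-.0433*d-e[:2]))
E
```

```text
time_s: 10.25
ee_pos: [0.4092, -0.1136, 0.0224]
eef_rot: [3.063, 0.416, 2.85]
force: [0.2, 0.1, 0.6]
grip_width: 0.0203
time_s: 10.67
ee_pos: [0.4447, -0.1229, 0.0235]
eef_rot: [3.063, 0.417, 2.851]
force: [0.0, 0.2, -0.7]
grip_width: 0.0203
[ 0.44470367 -0.12289817  0.02348132] along 0.05475017746171374 lat 0.0013124647138570667 final TCP shift [ 0.15840911 -0.04013137]
```

```bash
python3 -m creep '{"translation":[[4,-1,5],[9,-2,6],[14,-4,6],[19,-5,6],[25,-6,6]],"yaw":[0,0,0,0,0],"gripper":[200,200,200,200,200]}'
python3 -m creep '{"translation":[[6,-1.5,0],[12,-3,0],[18,-4.5,0],[24,-6,0],[30,-7.5,0]],"yaw":[0,0,0,0,0],"gripper":[200,200,200,200,200]}'
python3 - <<'E'
from h import *
c=snap('scene');cv2.imwrite('pics/s3.png',c['pixels'][60:320,200:600,::-1].repeat(2,0).repeat(2,1)[:,:])
P=pts(c).reshape(-1,3);H=cv2.cvtColor(c['pixels'],cv2.COLOR_RGB2HSV).reshape(-1,3)
e,z,y=tool();print(e)
def fit(p):
    A=np.c_[2*p,np.ones(len(p))];s=np.linalg.lstsq(A,(p**2).sum(1),rcond=None)[0];return s[:2].round(4),np.sqrt(s[2]+s[0]**2+s[1]**2).round(4)
for lo,hi in((.015,.05),(.06,.11)):
    q=P[(np.hypot(P[:,0]-e[0]-.042,P[:,1]-e[1]+.012)<.05)&(P[:,2]>lo)&(P[:,2]<hi)&(H[:,1]>60)];print(len(q),fit(q[:,:2]))
q=P[(np.hypot(P[:,0]-e[0]-.04,P[:,1]-e[1]+.01)<.06)&(P[:,2]>.245)&(P[:,2]<.28)];print('cap',q.mean(0),len(q))
E
```

```text
time_s: 11.08
ee_pos: [0.4694, -0.1286, 0.0293]
eef_rot: [3.063, 0.416, 2.851]
force: [-7.3, 1.5, 4.3]
grip_width: 0.0202
time_s: 11.5
ee_pos: [0.4992, -0.1359, 0.0291]
eef_rot: [3.062, 0.415, 2.851]
force: [-6.4, 2.2, 6.0]
grip_width: 0.0203
[ 0.50026544 -0.13630371  0.02942992]
127 (array([ 0.5384, -0.1568]), np.float64(0.0392))
48 (array([ 0.5413, -0.1436]), np.float64(0.0273))
cap [ 0.54477333 -0.1396865   0.25794392] 146
```

View pics/s3.png

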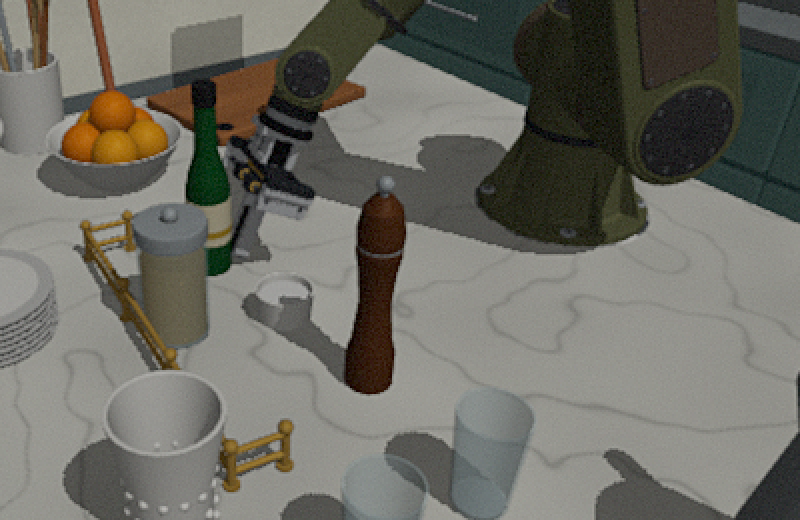

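The bottle is sliding upright at crop (210,180) with about 7 N, pushed by the fingertips only; the hand slab is clear of it. I'll continue.

```bash
python3 -m creep '{"translation":[[6,-1.5,0],[12,-3,0],[18,-4.5,0],[25,-6.5,0],[32,-8,0]],"yaw":[0,0,0,0,0],"gripper":[200,200,200,200,200]}'
python3 -m creep '{"translation":[[6,-1.5,0],[12,-3,0],[18,-4.5,0],[25,-6.5,0],[32,-8,0]],"yaw":[0,0,0,0,0],"gripper":[200,200,200,200,200]}'
python3 -m creep '{"translation":[[6,-1.5,0],[12,-3,0],[18,-4.5,0],[23,-6,0],[27,-7,0]],"yaw":[0,0,0,0,0],"gripper":[200,200,200,200,200]}'
python3 - <<'E'
from h import *
c=snap('top');P=pts(c).reshape(-1,3);H=cv2.cvtColor(c['pixels'],cv2.COLOR_RGB2HSV).reshape(-1,3)
e,z,y=tool();print(e)
q=P[(np.hypot(P[:,0]-e[0]-.04,P[:,1]-e[1]+.01)<.06)&(P[:,2]>.25)&(P[:,2]<.28)];print('cap',q.mean(0),len(q))
E
```

```text
time_s: 11.97
ee_pos: [0.5326, -0.1444, 0.0292]
eef_rot: [3.062, 0.415, 2.851]
force: [-2.1, 0.1, -2.2]
grip_width: 0.0205
time_s: 12.38
ee_pos: [0.5653, -0.1526, 0.0291]
eef_rot: [3.062, 0.415, 2.851]
force: [-3.3, 0.6, -1.4]
grip_width: 0.0204
time_s: 12.8
ee_pos: [0.5928, -0.1597, 0.0291]
eef_rot: [3.062, 0.415, 2.851]
force: [-3.4, 0.7, -1.6]
grip_width: 0.02
[ 0.5933351  -0.15990666  0.02934333]
cap [ 0.63163879 -0.16936109  0.26427468] 158
```

```bash
python3 -m creep '{"translation":[[3,-0.8,0],[6,-1.5,0],[8,-2,0],[9.5,-2.4,0],[10.5,-2.6,0]],"yaw":[0,0,0,0,0],"gripper":[200,200,200,200,200]}'
python3 -m creep '{"translation":[[1,-0.2,0],[2,-0.4,0],[3,-0.6,0]],"yaw":[0,0,0],"gripper":[200,200,200]}'
python3 - <<'E'
from h import *
c=snap('top');P=pts(c).reshape(-1,3)
e,z,y=tool();print(e,ctrl.get_obs()['force'])
q=P[(np.hypot(P[:,0]-e[0]-.04,P[:,1]-e[1]+.01)<.06)&(P[:,2]>.25)&(P[:,2]<.28)];print('cap',q.mean(0),len(q))
E
```

```text
time_s: 13.27
ee_pos: [0.6039, -0.1626, 0.0293]
eef_rot: [3.062, 0.416, 2.851]
force: [-3.8, 0.4, -0.6]
grip_width: 0.0203
time_s: 13.52
ee_pos: [0.6069, -0.1631, 0.0293]
eef_rot: [3.062, 0.416, 2.851]
force: [-3.0, 0.4, -1.5]
grip_width: 0.0204
[ 0.6071112  -0.16319447  0.02933057] [-2.24802944 -0.33328717 -1.15420078]
cap [ 0.64571566 -0.17317169  0.26430065] 156
```

```bash
python3 -m creep '{"translation":[[1,-0.2,0],[2,-0.4,0]],"yaw":[0,0],"gripper":[200,200]}'
python3 -m creep '{"translation":[[1,-0.2,0],[2,-0.4,0]],"yaw":[0,0],"gripper":[200,200]}'
```

```text
time_s: 13.73
ee_pos: [0.6085, -0.1634, 0.029]
eef_rot: [3.062, 0.414, 2.851]
force: [-15.0, 1.5, 6.1]
grip_width: 0.0202
time_s: 13.9
ee_pos: [0.6092, -0.1634, 0.0286]
eef_rot: [3.062, 0.41, 2.852]
force: [-28.5, 3.6, 17.0]
grip_width: 0.0204
```

The force jump shows the bottle is on the rail. I'll back off, rise, and go to the mill.

```bash
python3 -m creep '{"translation":[[-3,0.8,0],[-15,4,0],[-40,10,2],[-75,19,4],[-115,29,6]],"yaw":[0,0,0,0,0],"gripper":[200,200,200,200,200]}'
python3 -m creep '{"translation":[[-30,8,40],[-55,14,80],[-60,16,120],[-60,16,160],[-60,16,200]],"yaw":[0,0,0,0,0],"gripper":[200,200,200,200,200]}'
python3 -m creep '{"translation":[[0,0,40],[0,30,80],[0,70,100],[0,110,100],[0,150,100]],"yaw":[0,0,0,0,0],"gripper":[200,200,200,200,200]}'
python3 - <<'E'
from h import *
for n in('top','scene'):
    c=snap(n);P=pts(c).reshape(-1,3)
    for nm,a,zr in(('bottle',(.646,-.173),(.25,.28)),('mill',(.51,.1605),(.245,.28)),('can',(.648,-.043),(.165,.18)),('ram',(.521,.006),(.03,.05))):
        q=P[(np.hypot(P[:,0]-a[0],P[:,1]-a[1])<.05)&(P[:,2]>zr[0])&(P[:,2]<zr[1])]
        if len(q):print(n,nm,q.mean(0).round(4),len(q))
e,z,y=tool();b=np.array([.510,.1605]);O=np.array([.649,-.0135]);t=O+.0165*np.array([.9936,-.113])+.14*np.array([.113,.9936])
d=(t-b)/np.linalg.norm(t-b);print(e,'target',t,'d',d,'turn',np.arctan2(d[1],d[0])-np.arctan2(-y[0],y[1]),'to approach',b-.09*d-e[:2])
E
```

```text
time_s: 14.32
ee_pos: [0.4941, -0.1346, 0.0352]
eef_rot: [3.062, 0.413, 2.852]
force: [-0.1, -0.1, 0.2]
grip_width: 0.0206
time_s: 14.73
ee_pos: [0.4334, -0.1185, 0.2289]
eef_rot: [3.063, 0.416, 2.851]
force: [1.3, -0.6, 0.5]
grip_width: 0.0204
time_s: 15.15
ee_pos: [0.4337, 0.0258, 0.3319]
eef_rot: [3.061, 0.422, 2.848]
force: [1.4, -0.3, -0.4]
grip_width: 0.0207
top bottle [ 0.6462 -0.1731  0.2644] 157
top mill [0.5088 0.1591 0.2583] 50
top can [ 0.6469 -0.042   0.1716] 46
top ram [0.5205 0.0056 0.0351] 451
scene bottle [ 0.6525 -0.167   0.2606] 121
scene mill [0.5137 0.1642 0.2547] 64
scene can [ 0.6522 -0.038   0.1699] 42
scene ram [0.521  0.0045 0.0351] 468
[0.43339164 0.03043481 0.33033342] target [0.6812144 0.1237395] d [ 0.97771845 -0.20992054] turn 0.038692346261541555 to approach [-0.0113863   0.14895804]
```

```bash
python3 -m creep '{"translation":[[-3,37,0],[-6,74,0],[-9,111,0],[-12,149,0],[-12,149,0]],"yaw":[0.01,0.02,0.03,0.04,0.04],"gripper":[200,200,200,200,200]}'
python3 -m creep '{"translation":[[0,0,-40],[0,0,-80],[0,0,-120],[0,0,-160],[0,0,-190]],"yaw":[0,0,0,0,0],"gripper":[200,200,200,200,200]}'
python3 - <<'E'
from h import *
e,z,y=tool();b=np.array([.510,.1605]);d=np.array([.9777,-.2099]);r=b-e[:2];n=np.array([.2099,.9777])
print(e,'along',r@d,'tip lat corr',n*(r@n-.019*z[:2]@n),'head err',np.arctan2(-.2099,.9777)-np.arctan2(-y[0],y[1]))
E
```

```text
time_s: 15.67
ee_pos: [0.4208, 0.184, 0.3306]
eef_rot: [3.059, 0.42, 2.903]
force: [-0.4, 0.2, -0.6]
grip_width: 0.0205
time_s: 16.08
ee_pos: [0.4204, 0.1831, 0.1382]
eef_rot: [3.059, 0.419, 2.903]
force: [0.7, -0.3, 0.6]
grip_width: 0.0202
[0.42043379 0.1831167  0.13822655] along 0.09231613249571609 tip lat corr [-0.00098017 -0.00456556] head err -0.0064219571994215685
```

```bash
python3 -m creep '{"translation":[[0,0,-30],[-1,-5,-60],[-1,-5,-85],[-1,-5,-102],[-1,-5,-108]],"yaw":[0,0,0,0,0],"gripper":[200,200,200,200,200]}'
python3 -m creep '{"translation":[[10,-2,0],[20,-4,0],[30,-6.5,0],[37,-8,0],[42,-9,0]],"yaw":[0,0,0,0,0],"gripper":[200,200,200,200,200]}'
```

```text
time_s: 16.5
ee_pos: [0.419, 0.177, 0.028]
eef_rot: [3.06, 0.417, 2.902]
force: [0.2, -0.0, 0.2]
grip_width: 0.0202
time_s: 16.92
ee_pos: [0.4622, 0.1673, 0.0283]
eef_rot: [3.06, 0.418, 2.901]
force: [-0.2, 0.6, -0.9]
grip_width: 0.0203
```

```bash
python3 -m creep '{"translation":[[4,-0.8,0],[8,-1.6,0],[13,-2.6,0],[18,-3.7,0],[24,-5,0]],"yaw":[0,0,0,0,0],"gripper":[200,200,200,200,200]}'
python3 -m creep '{"translation":[[6,-1.2,0],[12,-2.4,0],[18,-3.7,0],[24,-5,0],[30,-6.2,0]],"yaw":[0,0,0,0,0],"gripper":[200,200,200,200,200]}'
python3 - <<'E'
from h import *
c=snap('scene');cv2.imwrite('pics/s4.png',c['pixels'][60:320,200:600,::-1].repeat(2,0).repeat(2,1)[:,:])
e,z,y=tool();print(e)
P=pts(snap('top')).reshape(-1,3)
q=P[(np.hypot(P[:,0]-e[0]-.04,P[:,1]-e[1]+.01)<.06)&(P[:,2]>.245)&(P[:,2]<.28)];print('knob',q.mean(0),len(q))
E
```

```text
time_s: 17.33
ee_pos: [0.4864, 0.1623, 0.0282]
eef_rot: [3.06, 0.417, 2.901]
force: [-3.1, 0.2, 0.8]
grip_width: 0.0203
time_s: 17.75
ee_pos: [0.517, 0.1559, 0.0282]
eef_rot: [3.06, 0.417, 2.901]
force: [-2.6, 0.4, 2.0]
grip_width: 0.0204
[0.51794513 0.15581151 0.02846324]
knob [0.5574059  0.14592416 0.25800539] 47
```

View pics/s4.png

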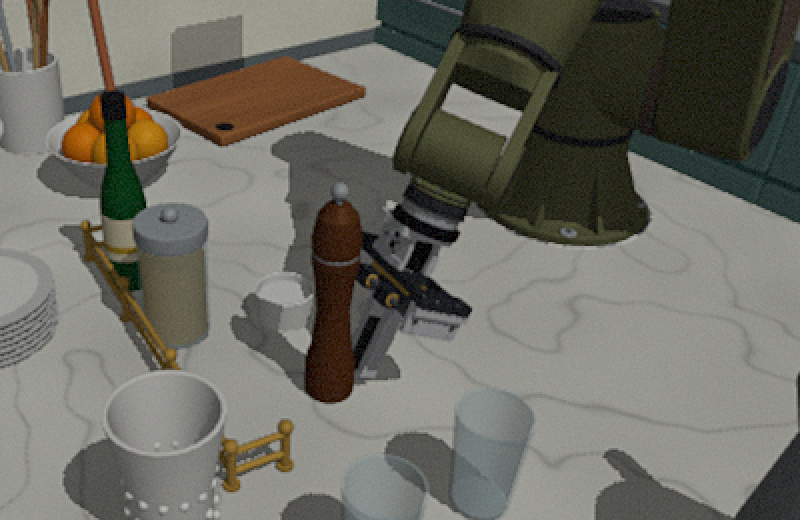

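The mill is sliding upright at crop (335,300). The bottle stands at the rail at (118,200), and the ramekin is untouched at (285,300). I'll continue.

```bash
python3 -m creep '{"translation":[[6,-1.2,0],[12,-2.4,0],[19,-3.9,0],[26,-5.4,0],[33,-6.9,0]],"yaw":[0,0,0,0,0],"gripper":[200,200,200,200,200]}'
python3 -m creep '{"translation":[[6,-1.2,0],[12,-2.4,0],[19,-3.9,0],[26,-5.4,0],[33,-6.9,0]],"yaw":[0,0,0,0,0],"gripper":[200,200,200,200,200]}'
python3 -m creep '{"translation":[[6,-1.2,0],[12,-2.4,0],[19,-3.9,0],[26,-5.4,0],[32,-6.7,0]],"yaw":[0,0,0,0,0],"gripper":[200,200,200,200,200]}'
python3 - <<'E'
from h import *
e,z,y=tool();print(e)
P=pts(snap('top')).reshape(-1,3)
q=P[(np.hypot(P[:,0]-e[0]-.04,P[:,1]-e[1]+.01)<.06)&(P[:,2]>.245)&(P[:,2]<.28)];m=q.mean(0);print('knob',m,len(q),'gallery x',(m[0]-.649)*.9936-.113*(m[1]+.0135))
E
```

```text
time_s: 18.27
ee_pos: [0.5511, 0.1488, 0.0283]
eef_rot: [3.059, 0.418, 2.901]
force: [-1.7, 0.9, -0.6]
grip_width: 0.02
time_s: 18.68
ee_pos: [0.5848, 0.1417, 0.0283]
eef_rot: [3.059, 0.418, 2.901]
force: [-2.7, 0.2, -0.5]
grip_width: 0.0202
time_s: 19.1
ee_pos: [0.6176, 0.1349, 0.0283]
eef_rot: [3.059, 0.418, 2.901]
force: [-1.9, 0.9, -0.4]
grip_width: 0.02
[0.61756165 0.13486434 0.02828018]
knob [0.65528373 0.12529915 0.25791011] 48 gallery x -0.009440788096046836
```

```bash
python3 -m creep '{"translation":[[5,-0.8,0],[10,-1.7,0],[15,-2.5,0],[18,-3,0],[20,-3.4,0]],"yaw":[0,0,0,0,0],"gripper":[200,200,200,200,200]}'
python3 -m creep '{"translation":[[1.5,-0.2,0],[3,-0.4,0],[4,-0.5,0]],"yaw":[0,0,0],"gripper":[200,200,200]}'
python3 -m creep '{"translation":[[1,-0.2,0],[2,-0.4,0]],"yaw":[0,0],"gripper":[200,200]}'
```

```text
time_s: 19.57
ee_pos: [0.6387, 0.1312, 0.0284]
eef_rot: [3.059, 0.419, 2.9]
force: [-1.2, 0.2, -0.6]
grip_width: 0.0202
time_s: 19.82
ee_pos: [0.6428, 0.1306, 0.0285]
eef_rot: [3.059, 0.419, 2.9]
force: [-2.1, 0.4, 0.0]
grip_width: 0.0202
time_s: 19.98
ee_pos: [0.6446, 0.1303, 0.0283]
eef_rot: [3.059, 0.418, 2.9]
force: [-6.7, 0.3, 0.6]
grip_width: 0.0203
```

```bash
python3 -m creep '{"translation":[[1,-0.2,0],[1.5,-0.3,0]],"yaw":[0,0],"gripper":[200,200]}'
```

```text
time_s: 20.15
ee_pos: [0.6453, 0.1302, 0.028]
eef_rot: [3.06, 0.416, 2.901]
force: [-14.7, 2.3, 7.3]
grip_width: 0.0204
```

The mill is on the rail. I'll back off, rise and check.

```bash
python3 -m creep '{"translation":[[-3,0.6,0],[-15,3,0],[-40,8,2],[-75,15,4],[-115,24,6]],"yaw":[0,0,0,0,0],"gripper":[200,200,200,200,200]}'
python3 -m creep '{"translation":[[-35,7,30],[-70,14,70],[-85,17,110],[-95,19,150],[-95,19,190]],"yaw":[0,0,0,0,0],"gripper":[200,200,200,200,200]}'
python3 -m creep '{"translation":[[0,0,30],[0,0,30],[0,0,30]],"yaw":[0,0,0],"gripper":[200,200,200]}'
python3 - <<'E'
from h import *
ims=[]
for n in('top','scene'):
    c=snap(n);P=pts(c).reshape(-1,3);ims.append(c['pixels'][:,:,::-1])
    for nm,a,zr in(('bottle',(.646,-.173),(.25,.28)),('mill',(.682,.12),(.245,.28)),('can',(.648,-.043),(.165,.18)),('ram',(.521,.006),(.03,.05))):
        q=P[(np.hypot(P[:,0]-a[0],P[:,1]-a[1])<.05)&(P[:,2]>zr[0])&(P[:,2]<zr[1])]
        if len(q):
            m=q.mean(0);print(n,nm,m.round(4),len(q),'gal',((m[0]-.649)*.9936-.113*(m[1]+.0135)).round(4),((m[0]-.649)*.113+.9936*(m[1]+.0135)).round(4))
cv2.imwrite('pics/f.png',np.vstack([ims[0][60:260,140:540],ims[1][70:370,120:520]]))
print(ctrl.get_obs()['force'])
E
```

```text
time_s: 20.57
ee_pos: [0.5298, 0.154, 0.0344]
eef_rot: [3.059, 0.417, 2.9]
force: [0.2, 0.9, 1.3]
grip_width: 0.0201
time_s: 20.98
ee_pos: [0.4341, 0.1731, 0.2115]
eef_rot: [3.058, 0.417, 2.901]
force: [1.6, -0.0, 0.0]
grip_width: 0.0201
time_s: 21.23
ee_pos: [0.4347, 0.1733, 0.2434]
eef_rot: [3.055, 0.421, 2.9]
force: [-0.3, -0.3, -0.7]
grip_width: 0.0198
top bottle [ 0.6462 -0.1732  0.2645] 157 gal 0.0153 -0.159
top mill [0.6816 0.121  0.2576] 48 gal 0.0172 0.1373
top can [ 0.6472 -0.0419  0.1711] 45 gal 0.0014 -0.0285
top ram [0.5206 0.0058 0.035 ] 445 gal -0.1297 0.0046
scene bottle [ 0.6525 -0.1669  0.2606] 121 gal 0.0208 -0.152
scene mill [0.6868 0.1262 0.2552] 72 gal 0.0218 0.1431
scene can [ 0.6522 -0.0379  0.17  ] 42 gal 0.0059 -0.0239
scene ram [0.5209 0.0043 0.0352] 445 gal -0.1293 0.0032
[ 0.61137987 -0.12016005 -0.7898739 ]
```

View pics/f.png

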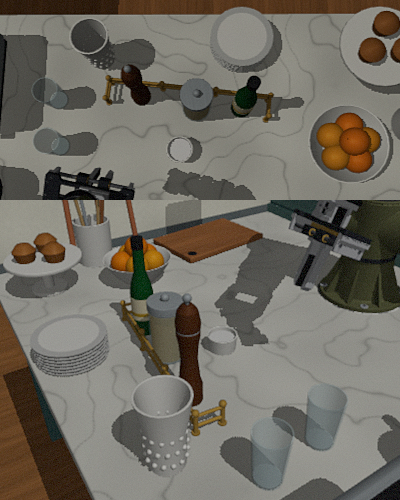

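The picture shows the mill upright at (187,350) and the bottle upright at (140,290), both at the back rail with the canister between them at (165,325). Everything else is unmoved and the arm is clear.

```bash
python3 -c "
from station import ctrl
print(ctrl.hand_in())"
```

```text
the job is handed in; nothing more can be done
None
```

The oil bottle and the pepper mill now stand upright against the back rail, the bottle right of the canister and the mill left. I handed the job in at about 21 s of the 64 s allowed.

- **How it was done:** With the tool vertical, the gripper's body would have hit the tall items before the fingertips did. I first leaned the tool outward about 24° by running the arm past its reach. I then pushed each item with the nearly closed fingertips, touching it roughly 15 mm above the counter. Pushing took 2 to 7 N. At the rail I stopped when the force jumped, at about 33 N for the bottle and 17 N for the mill, and backed off.
- **Final position (top camera):** The bottle is at gallery (x, y) = (+15, -159) mm and the mill at (+17, +137) mm. The values for touching the rail are +14 and +16 mm, so both agree within calibration.
- **Side view:** The scene camera reads about 5 mm further in x for everything. This matches its earlier readings of the unmoved items, because it sees only one side of each.
- **Other items:** The canister and ramekin measured within 0.5 mm of where they were. The tumblers and fruit bowl I checked only by eye in the pictures, and they look unmoved.
- **At hand-in:** The arm was clear of everything and read about 1 N, which is noise.

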